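Put the cutting dies back in their tray

ROBOT

A 6-joint arm with a two-finger parallel gripper is mounted at the origin on the work surface. World frame = base frame: x ahead of the robot, y to its left, z up, the work surface at z = 0. Lengths are in m, angles in rad, forces in N, time in s.
With the tool pointing down it reaches from about 0.35 to 0.975 m from the base axis. Payload 4.9 kg.
Tool frame: the origin (TCP) lies at the very end of the fingers, on their centre line; the grasp point (between the pads) lies 19 mm behind it (manip.hold_point_z is the distance from the TCP to the grasp point, in m); z points along the fingers, x is the direction in which the jaws open and shut, and the axes are right-handed (so a half turn about z gives the same grasp; the last joint's range is limited). The gripper opens to 85 mm and grips with 20 to 120 N. Pads are 22 mm wide; open, the fingers measure 114 mm over their backs; the gripper's body (76 mm by 85 mm) begins 54 mm behind the grasp point. The pads swing forward as they close: fully open they stand 13 mm farther back than shut.
Start: joints at [1.199, 0.053, 1.613, -0, 1.476, -0.119], TCP at [0.156, 0.605, 0.231] pointing down, gripper open.
Joint ranges: [-3.01, 3.01], [-1.01, 2.22], [0.06, 2.58], [-1.02, 4.17], [0.09, 2.62], [-3.14, 3.14]. Speed limits (rad/s): [2.57, 2.57, 3.14, 3.14, 3.14, 3.14].

INTERFACE

Orientations are given as a unit quaternion [w, x, y, z].
In Python, from plant import manip gives the robot as it stands.
- The arm moves only by the shell command python3 -m handwheel 'ROWS' [OPENING]. ROWS is JSON, a list of rows, each an object of numbers: "dx", "dy", "dz": the shift along the tool's x, y, z in m; "ax", "ay", "az": the turn, a rotation vector about the tool's x, y, z in rad. In form: [{"dx": .., "dy": .., "dz": .., "ax": .., "ay": .., "az": ..}, ...]. A call has 1 to 5 rows; each row is the pose to reach, as a shift and turn from the pose commanded when the call began, along the tool's axes at that moment; what a row does not reach only later rows make up. A row lasts 1/8 s, in which the tool goes at most 62.5 mm and 10.7 degrees, less where a joint would pass 70% of its speed; a pose out of reach is approached as far as the arm can. A call with a gripper value outside its range is refused whole. OPENING is the closure in counts, from 0 (fully open) to 255 (shut), set as the call begins (- or left out, the last holds). The fingers move at their own pace and stop on an object; the grip force is fixed at half the most. Time passes only in rows, so rows that repeat a pose let the fingers close. It gives the time, the measured TCP pose, the force and the opening at its end, in the units of the state.
- manip.state(): the state, without advancing time (a new reading comes with each control period).
- manip.grab_frame(name): name is "side" or "top"; returns a dict with "image" (400x640x3 uint8, blue, green, red), "z_map" (400x640 float32, m along the optical axis (not along the pixel's ray), 0 where there is no reading), "K" (3x3 intrinsics, pixels), "xyz" and "rotation" of the camera in the world. Camera axes: x right, y up, looking along -z (the intrinsics and any distortion apply to the point x, -y, -z); pixel columns grow to the right and rows downward; lengths in m; the calibration is good to about 2 mm. A picture is of the moment at which its call begins.
- manip.job_done(): hands the job in, once; it reports no verdict.
The state is a dict: "time": time; "joint_pos": joint angles; "joint_vel": joint speeds; "joint_efforts": joint torques, N m; "tool_pos": TCP position; "tool_rot": TCP orientation; "contact_force": force on the tool from outside, world axes, zero at the start; "ft_torque": the same for the moment, N m; "gripper_width": opening from 0.0 (shut) to 1.0 (fully open).
Only numpy, scipy, OpenCV 4.12 (cv2) and the standard library are available. Lean on these libraries where they do the work, as an engineer would, in place of code of your own. Each camera call takes 0.05 s, during which the arm holds its last target.

TASK

First lift the sharpening stone off the die tray and lay it flat on the black rubber mat. Then put the D-shaped die and the wide rectangular die back into their matching pockets in the tray, each pushed fully home, flat and released; leave the round die in its pocket, and do not knock the narrow strap die or the cement tin out of place.

Things in the scene. Friction and masses are not known exactly. Their poses are not given: they have to be found in the camera images.
- heel_die: Steel cutting die for heel pieces, D-shaped: 44 mm wide (x) and 62 mm long (y). Flat end at -y, half circle (radius 22 mm) at +y, parallel flat sides facing +x and -x from y = -31 to +9 mm. Hollow upright band of 3 mm steel, 40 mm high, with a thin brace bar across inside, about 0.2 kg, standing on the bench. Origin: centre of the underside; z up.
- oblong_die: Steel cutting die, a plain rectangle 36 mm wide (x) and 70 mm long (y). Hollow upright band of 3 mm steel, 40 mm high, with a thin brace bar across inside, about 0.2 kg, standing on the bench. Origin: centre of the underside; z up.
- round_die: Steel cutting die, a ring of 54 mm diameter, already seated in its round pocket in the tray, 26 mm of it standing out; it stays there. Hollow band, 40 mm high; origin: centre of the underside.
- strap_die: A long narrow steel strap-end die, 20 x 100 mm (x, y), 40 mm high, on the bench. It has no pocket here and stays where it is. Origin: centre of the underside.
- stone: Grey sharpening stone, a block 120 mm long (x), 45 mm wide (y) and 25 mm thick, about 0.35 kg, left lying flat across the tray, over the D-shaped pocket (its underside 26 mm above the bench, resting on the block's top). Origin: centre of the underside.
- mat: Flat black rubber mat, 180 mm (x) by 100 mm (y), 4 mm thick, fixed on the bench on the robot's right. Origin: centre of its underside, at bench level.
- nest_heel: Block with the D-shaped pocket, its flat end at -y and round end at +y. Fixed block 100 x 100 x 18 mm; origin: centre of its underside, 8 mm above the bench, z up. Black-lined pocket 14 mm deep: floor 4 mm, rim 18 mm above the origin; 2.5 mm play on every side of the die. A seated die shares the block's x, y and yaw; 26 mm of it stands out.
- nest_oblong: Block with the rectangular pocket, 41 mm (x) by 75 mm (y). Fixed block 100 x 100 x 18 mm; origin: centre of its underside, 8 mm above the bench, z up. Black-lined pocket 14 mm deep: floor 4 mm, rim 18 mm above the origin; 2.5 mm play on every side of the die. A seated die shares the block's x, y and yaw; 26 mm of it stands out.
- nest_round: Block with the round pocket, holding the round die. Fixed block 100 x 100 x 18 mm; origin: centre of its underside, 8 mm above the bench, z up. Black-lined pocket 14 mm deep: floor 4 mm, rim 18 mm above the origin; 2.5 mm play on every side of the die. A seated die shares the block's x, y and yaw; 26 mm of it stands out.
- tray: The die tray: a pale wooden board 124 mm (x) by 336 mm (y), rim 16 mm high, fixed on the bench on the robot's left, with the three nest blocks side by side along y at 104 mm spacing, in any order, all turned as the tray is. Origin: centre of its underside, at bench level.
- tin: Metal cement tin, 80 mm diameter, 100 mm high. A bystander. Origin: centre of the underside.
Things that resemble listed ones, but are neither listed nor needed, are in the scene too. Leave any blue look-alike of the oblong_die alone.

How it is judged:
By the outcome, as a careful person would: the job done as asked, in the order asked, and still so for the second after the job is handed in, with the robot touching nothing.
It also fails if it takes over 72 s, if anything falls off the work surface, if the arm or the gripper's body presses on something with over 40 N, if the wrist force passes 120 N, or if a joint passes its speed limit or range.

## Working session

There is one attempt and no reset: what is moved stays moved. The work goes in short steps, Python scripts to look and compute and a shell command to move; the robot and the scene stay as the last step left them, time stands still between calls to the robot, and variables do not carry over. Pictures are saved under pics/ and viewed, and the job is handed in when it is done.

```bash
ls; mkdir -p pics
python3 - <<'E'
from plant import manip
import cv2,numpy as np
print(manip.state(), manip.hold_point_z)
for n in("top","side"):
    f=manip.grab_frame(n); cv2.imwrite(f"pics/{n}0.png",f["image"]); np.savez(f"pics/{n}0.npz",**f)
    print(n,f["K"],f["xyz"],f["rotation"])
E
```

```text
pics
{'time': 0.0, 'joint_pos': array([ 1.19899987e+00,  5.33805866e-02,  1.61428624e+00,  2.88384739e-06,
        1.47598137e+00, -1.18994755e-01]), 'joint_vel': array([ 0.00113834,  0.00066599, -0.00242939,  0.00021898,  0.00165107,
        0.00073808]), 'joint_efforts': array([-6.19129441e-04, -3.93701613e+01, -3.70162153e+01, -2.19656081e-04,
        7.19216492e-03,  1.73900003e-05]), 'tool_pos': array([0.15609425, 0.60455908, 0.23005293]), 'tool_rot': array([ 5.27185532e-04,  7.90606266e-01,  6.12323995e-01, -8.82265186e-04]), 'contact_force': array([ 0.19452847, -0.50274876,  0.36680178]), 'ft_torque': array([-0.0025085 , -0.03269577, -0.05045372]), 'gripper_width': 0.9998152010453494} 0.0187
top [[409.69547385   0.         319.47157984]
 [  0.         409.69547385 195.8394263 ]
 [  0.           0.           1.        ]] [ 0.46905207 -0.02205443  1.20610145] [ 0.70722101  0.03886177 -0.05204315 -0.70400264]
side [[379.84434086   0.         312.70669202]
 [  0.         379.84434086 200.93769658]
 [  0.           0.           1.        ]] [ 0.2527495  -0.69688472  0.56323334] [ 0.85618171  0.45735359 -0.12244283 -0.2068534 ]
```

View pics/top0.png

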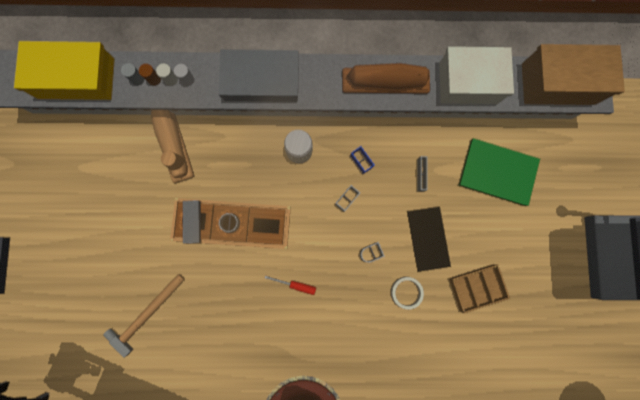

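View pics/side0.png

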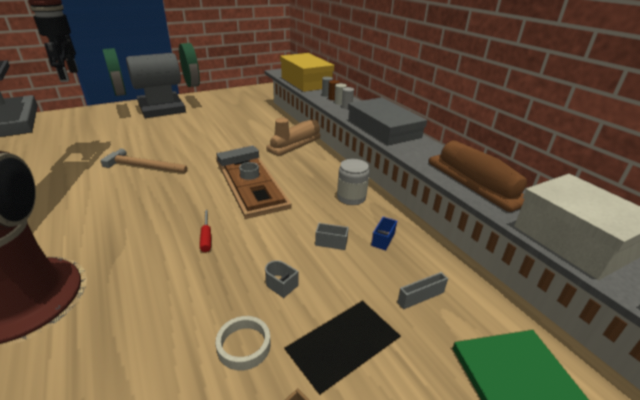

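```bash
cat > h.py <<'E'
import numpy as np,cv2
from scipy.spatial.transform import Rotation as R
def load(p): return dict(np.load(p))
def rot(f): q=np.ravel(f["rotation"]); return R.from_quat(q[[1,2,3,0]]).as_matrix() if q.size==4 else f["rotation"]
def cloud(f):
    z=f["z_map"]; K=f["K"]; v,u=np.mgrid[:z.shape[0],:z.shape[1]]
    c=np.stack([(u-K[0,2])/K[0,0]*z,-(v-K[1,2])/K[1,1]*z,-z],-1)
    return c@rot(f).T+f["xyz"]
def proj(f,p):
    c=(np.atleast_2d(p)-f["xyz"])@rot(f); K=f["K"]
    return np.stack([K[0,0]*c[:,0]/-c[:,2]+K[0,2],K[1,1]*-c[:,1]/-c[:,2]+K[1,2]],-1)
def ray(f,u,v,h):
    K=f["K"]; d=rot(f)@np.array([(u-K[0,2])/K[0,0],-(v-K[1,2])/K[1,1],-1]); o=f["xyz"]
    return o+d*(h-o[2])/d[2]
E
python3 - <<'E'
from h import *
for n in("top","side"):
    f=load(f"pics/{n}0.npz"); print(list(f)); P=cloud(f)
    pts=dict(top=[(200,350),(420,300),(230,300),(298,147),(361,160),(430,240),(191,222),(270,210)],side=[(160,250),(200,300),(240,154),(345,345),(353,165)])[n]
    for u,v in pts: print(n,u,v,P[v,u].round(4), f["z_map"][v,u])
    print(proj(f,[[0.156,.605,.23],[0,0,0]]))
f=load("pics/top0.npz");im=f["image"]
cv2.imwrite("pics/t_tray.png",cv2.resize(im[190:260,165:300],None,fx=5.9,fy=5.9,interpolation=cv2.INTER_CUBIC))
cv2.imwrite("pics/t_dies.png",cv2.resize(im[140:280,320:460],None,fx=4.2,fy=4.2,interpolation=cv2.INTER_CUBIC))
E
```

```text
['image', 'z_map', 'K', 'xyz', 'rotation']
top 200 350 [0.1859 0.2903 0.0018] 1.1520916
top 420 300 [ 0.3266 -0.3291  0.0253] 1.1581907
top 230 300 [0.3233 0.2104 0.0025] 1.1704651
top 298 147 [0.7478 0.0173 0.1006] 1.1312605
top 361 160 [ 0.7298 -0.1663  0.0218] 1.2104548
top 430 240 [ 4.960e-01 -3.701e-01 -1.000e-04] 1.205861
top 191 222 [0.5423 0.3157 0.054 ] 1.1456149
top 270 210 [0.5797 0.0987 0.027 ] 1.1811543
[[ 30.41271321 389.03274627]
 [302.72499792 419.47239742]]
['image', 'z_map', 'K', 'xyz', 'rotation']
side 160 250 [0.2629 0.0242 0.0008] 0.8425232
side 200 300 [ 0.3059 -0.1588  0.0006] 0.7257397
side 240 154 [0.5451 0.2979 0.0534] 1.1265188
side 345 345 [ 0.499  -0.3718  0.0053] 0.6441754
side 353 165 [0.7574 0.0176 0.1026] 0.9788349
[[ 70.97018272  81.83821632]
 [ 17.44778731 298.55933599]]
```

View pics/t_tray.png

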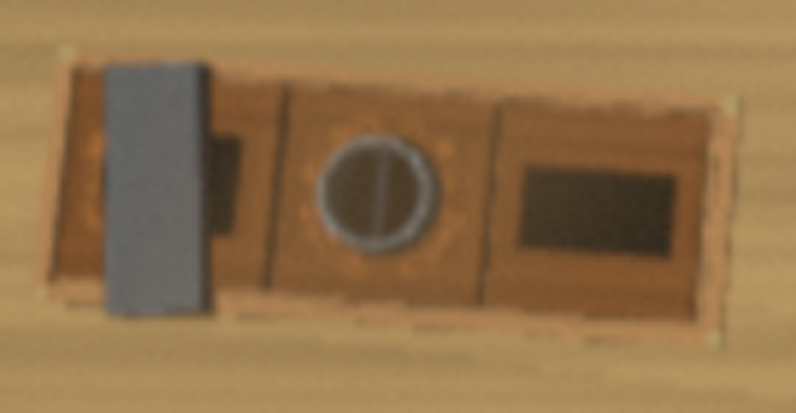

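View pics/t_dies.png

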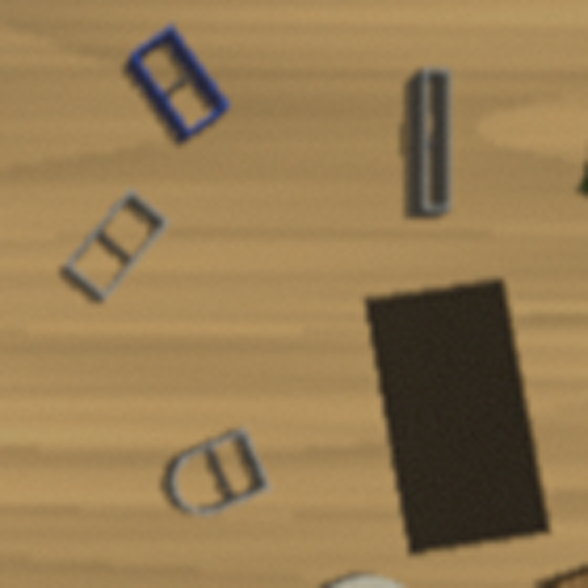

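```bash
cat > fit.py <<'E'
from h import *
from scipy.optimize import least_squares
f=load("pics/top0.npz")
def W(px,s,off,h): return np.array([ray(f,(x+.5)/s-.5+off[0],(y+.5)/s-.5+off[1],h)[:2] for x,y in px])
def rectfit(w,name):
    c=w.mean(0); e=[np.linalg.norm(w[(i+1)%4]-w[i]) for i in range(4)]
    a=[np.degrees(np.arctan2(*(w[(i+1)%4]-w[i])[::-1]))%90 for i in range(4)]
    print(name,c.round(4),"edges",np.round(np.array(e)*1000,1),"ang%90",np.round(a,1)); return c
D=(4.2,(320,140)); T=(5.9,(165,190))
rectfit(W([(131,191),(167,221),(101,301),(62,269)],*D,.04),"oblong")
rectfit(W([(366,299),(501,279),(550,531),(411,553)],*D,.004),"mat")
rectfit(W([(70,55),(735,100),(713,338),(42,290)],*T,.016),"tray")
rectfit(W([(527,168),(677,178),(669,256),(519,247)],*T,.026),"pocket")
rectfit(W([(105,63),(206,63),(206,316),(105,316)],*T,.051),"stone")
print("heel flat corners, apex",W([(242,429),(270,485),(167,487)],*D,.04))
print("round",W([(377,194)],*T,.052))
print("strap");rectfit(W([(424,69),(449,70),(448,215),(421,214)],*D,.04),"strap")
P=cloud(f)
for nm,(u0,u1,v0,v1),lo in [("stone",(175,215,195,250),.045),]:
    q=P[v0:v1,u0:u1].reshape(-1,3); q=q[(q[:,2]>lo)&(q[:,2]<.07)]
    r=cv2.minAreaRect((q[:,:2]*1000).astype(np.float32)); print(nm,r,np.median(q[:,2]))
E
python3 fit.py
```

```text
oblong [ 0.6141 -0.1229] edges [32.1 71.6 34.3 72. ] ang%90 [50.  50.5 50.6 48.7]
mat [ 0.5009 -0.3644] edges [ 97.2 177.7  98.4 178.1] ang%90 [8.7 9.1 8.9 8.7]
tray [0.5434 0.2124] edges [328.2 117.1 327.1 115.5] ang%90 [86.4 85.5 86.1 86. ]
pocket [0.5349 0.1096] edges [73.2 38.1 72.9 38.5] ang%90 [86.4 85.1 86.8 85.6]
stone [0.5437 0.3168] edges [ 48.  120.4  47.4 120.3] ang%90 [0.3 2.3 0.2 2.6]
heel flat corners, apex [[ 0.48955403 -0.20793525]
 [ 0.45216894 -0.2262751 ]
 [ 0.45062601 -0.15681788]]
round [[0.54161736 0.21169247]]
strap
strap [ 0.6876 -0.3451] edges [ 17.5 102.   18.7 102. ] ang%90 [88.1 87.9 88.2 87.2]
stone ((545.9514770507812, 317.6890869140625), (120.02316284179688, 45.36543273925781), 2.6497209072113037) 0.05140860051450202
```

```bash
cat > ov.py <<'E'
from h import *
def rect(w,l): a=w/2;b=l/2; return np.array([[-a,-b],[a,-b],[a,b],[-a,b],[-a,-b]])
t=np.linspace(0,np.pi,25)
Dsh=lambda g=0: np.vstack([[[-.022-g,-.031-g],[.022+g,-.031-g]],np.c_[(.022+g)*np.cos(t),.009+(.022+g)*np.sin(t)],[[-.022-g,-.031-g]]])/1.0
tt=np.linspace(0,2*np.pi,49)
circ=lambda r: np.c_[r*np.cos(tt),r*np.sin(tt)]
def place(s,x,y,yaw,z):
    a=np.radians(yaw);c,n=np.cos(a),np.sin(a); q=s@np.array([[c,n],[-n,c]])+[x,y]; return np.c_[q,np.full(len(q),z)]
def draw(f,items,box,scale,out):
    u0,u1,v0,v1=box; im=cv2.resize(f["image"][v0:v1,u0:u1],None,fx=scale,fy=scale,interpolation=cv2.INTER_CUBIC)
    for s,x,y,yaw,z,col in items:
        p=((proj(f,place(s,x,y,yaw,z))-[u0,v0]+.5)*scale*16).astype(np.int32)
        cv2.polylines(im,[p.reshape(-1,1,2)],False,col,1,cv2.LINE_AA,4)
    cv2.imwrite(out,im)
E
cat > o1.py <<'E'
from ov import *
G=(0,255,0);Rr=(0,0,255);Y=(0,255,255)
O=(.6141,-.1229,50.5);H=(.4573,-.1892,26.1);M=(.501,-.3644,8.9);T=(.5434,.2124,-4)
a=np.radians(T[2]);yd=np.array([-np.sin(a),np.cos(a)])
nh=np.array(T[:2])+.104*yd;no=np.array(T[:2])-.104*yd
it=[(rect(.036,.07),*O,.04,G),(rect(.036,.07),*O,0,Rr),(Dsh(),*H,.04,G),(Dsh(),*H,0,Rr),(rect(.18,.1),*M,.004,G),
(rect(.124,.336),*T,.016,G),(circ(.027),*T,.052,G),(rect(.041,.075),*no,T[2],.026,Y),(Dsh(.0025),*nh,T[2],.026,Y),
(rect(.12,.045),.5455,.317,2.2,.051,G),(rect(.12,.045),.5455,.317,2.2,.026,Rr)]
f=load("pics/top0.npz")
draw(f,it,(165,300,190,260),5.9,"pics/oa.png");draw(f,it,(330,450,170,280),5,"pics/ob.png")
f=load("pics/side0.npz")
draw(f,it,(205,300,140,220),7,"pics/oc.png");draw(f,it,(250,410,215,400),3.2,"pics/od.png")
E
python3 o1.py
```

```text
(no output)
```

View pics/oa.png

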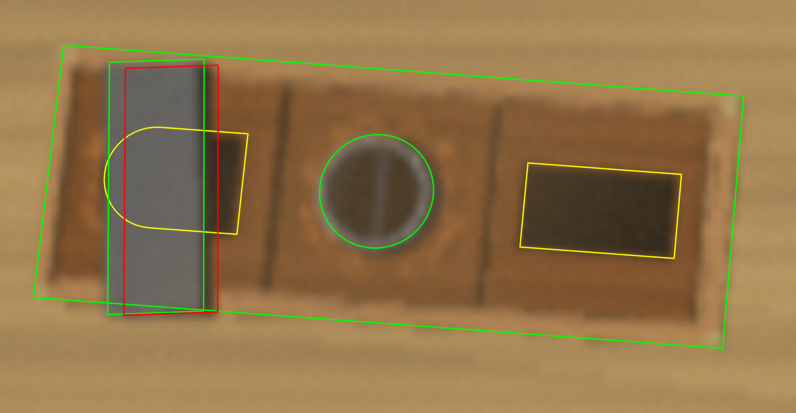

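View pics/ob.png

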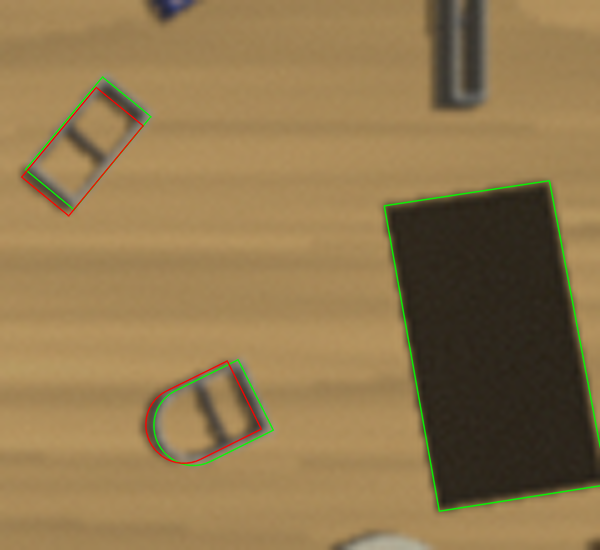

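View pics/oc.png

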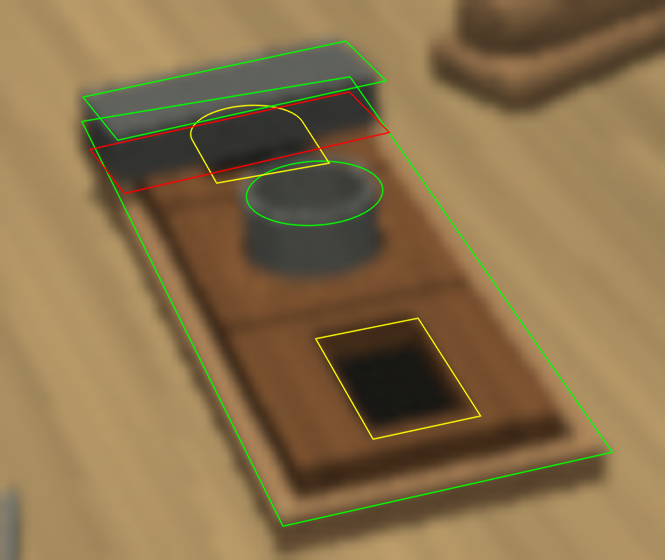

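View pics/od.png

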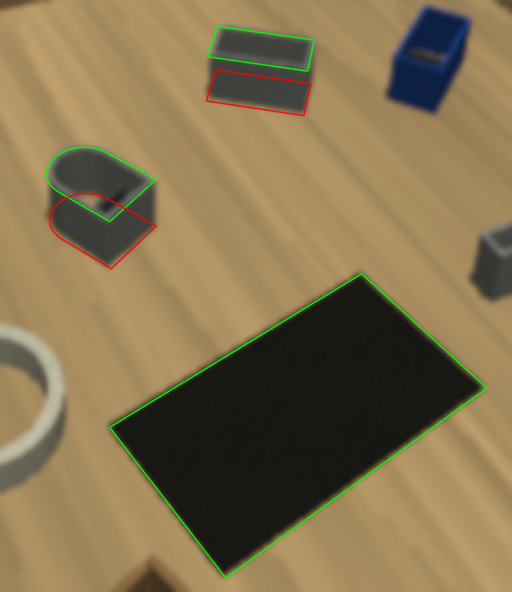

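```bash
cat > go.py <<'E'
import sys
from h import *
from plant import manip
# usage: go.py x y z jawdeg -> shift in tool axes & turn (tool vertical)
x,y,z,j=map(float,sys.argv[1:5]); s=manip.state()
q=np.array(s["tool_rot"]);A=R.from_quat(q[[1,2,3,0]]);p=np.array(s["tool_pos"])
a=np.radians(j); best=None
for k in(0,np.pi):
    X=np.array([np.cos(a+k),np.sin(a+k),0]);Z=np.array([0,0,-1]);B=R.from_matrix(np.c_[X,np.cross(Z,X),Z])
    rv=(A.inv()*B).as_rotvec()
    if best is None or np.linalg.norm(rv)<np.linalg.norm(best): best=rv
ang=np.degrees(np.arctan2(*A.as_matrix()[1::-1,0]))
print("t",round(s["time"],2),"pos",p.round(4),"jaw",ang.round(2),"F",np.round(s["contact_force"],1),"w",round(s["gripper_width"],3),"q6",round(s["joint_pos"][5],2))
print("shift",A.inv().apply(np.array([x,y,z])-p).round(4),"turn",best.round(4),"deg",np.degrees(np.linalg.norm(best)).round(1))
E
python3 go.py .5455 .317 .15 92
```

```text
t 0.1 pos [0.1561 0.6046 0.2302] jaw 75.52 F [ 0.2  0.2 -0.3] w 0.997 q6 -0.12
shift [-0.1809  0.449   0.0804] turn [-0.0005  0.0018 -0.2877] deg 16.5
```

```bash
python3 -m handwheel '[{"dx":-0.181,"dy":0.449,"dz":0.08,"az":-0.288},{"dx":-0.181,"dy":0.449,"dz":0.08,"az":-0.288},{"dx":-0.181,"dy":0.449,"dz":0.08,"az":-0.288},{"dx":-0.181,"dy":0.449,"dz":0.08,"az":-0.288},{"dx":-0.181,"dy":0.449,"dz":0.08,"az":-0.288}]' 0; python3 go.py .5455 .317 .15 92
```

```text
t 0.1 pos [0.1561 0.6046 0.2302] jaw 75.52 F [ 0.2  0.2 -0.3] w 0.997 q6 -0.12
shift [-0.1809  0.449   0.0804] turn [-0.0005  0.0018 -0.2877] deg 16.5invalid input at $[0]: expected keys dx, dy, dz, ax, ay, az
```

All six keys needed.

```bash
python3 -m handwheel '[{"dx":-0.181,"dy":0.449,"dz":0.08,"ax":0,"ay":0,"az":-0.288},{"dx":-0.181,"dy":0.449,"dz":0.08,"ax":0,"ay":0,"az":-0.288},{"dx":-0.181,"dy":0.449,"dz":0.08,"ax":0,"ay":0,"az":-0.288},{"dx":-0.181,"dy":0.449,"dz":0.08,"ax":0,"ay":0,"az":-0.288},{"dx":-0.181,"dy":0.449,"dz":0.08,"ax":0,"ay":0,"az":-0.288}]' 0; python3 go.py .5455 .317 .15 92
```

```text
time: 0.72
tool_pos: [0.4035, 0.4219, 0.18]
tool_rot: [-0.0, 0.694, 0.719, -0.0]
contact_force: [-0.9, 0.5, -0.1]
gripper_width: 0.996
t 0.72 pos [0.4035 0.4219 0.18  ] jaw 92.03 F [-0.9  0.5 -0.1] w 0.996 q6 -0.93
shift [-0.1099  0.1382  0.03  ] turn [-0.0004  0.0002  0.0004] deg 0.0
```

```bash
python3 -m handwheel '[{"dx":-0.109,"dy":0.138,"dz":0.03,"ax":0,"ay":0,"az":0},{"dx":-0.109,"dy":0.138,"dz":0.03,"ax":0,"ay":0,"az":0},{"dx":-0.109,"dy":0.138,"dz":0.03,"ax":0,"ay":0,"az":0},{"dx":-0.109,"dy":0.138,"dz":0.03,"ax":0,"ay":0,"az":0},{"dx":-0.109,"dy":0.138,"dz":0.03,"ax":0,"ay":0,"az":0}]'; python3 go.py .5455 .317 .031 92
python3 - <<'E'
from ov import *
from plant import manip
for n in("top","side"):
    f=manip.grab_frame(n); np.savez(f"pics/{n}1.npz",**f)
    s=manip.state(); p=proj(f,s["tool_pos"])[0]; print(n,p)
    u,v=p.astype(int); im=f["image"].copy(); cv2.drawMarker(im,(u,v),(0,0,255),0,6)
    cv2.imwrite(f"pics/{n}1.png",cv2.resize(im[max(0,v-60):v+60,max(0,u-60):u+60],None,fx=4,fy=4,interpolation=cv2.INTER_CUBIC))
E
```

```text
time: 1.35
tool_pos: [0.5437, 0.3194, 0.1502]
tool_rot: [-0.0, 0.695, 0.719, -0.001]
contact_force: [0.1, 0.4, -0.8]
gripper_width: 1.002
t 1.35 pos [0.5437 0.3194 0.1502] jaw 92.0 F [ 0.1  0.4 -0.8] w 1.002 q6 -1.19
shift [-0.0024  0.0019  0.1192] turn [-0.0013  0.0001 -0.0001] deg 0.1
top [178.37078845 219.1213705 ]
side [233.95975427 120.29573521]
```

View pics/top1.png

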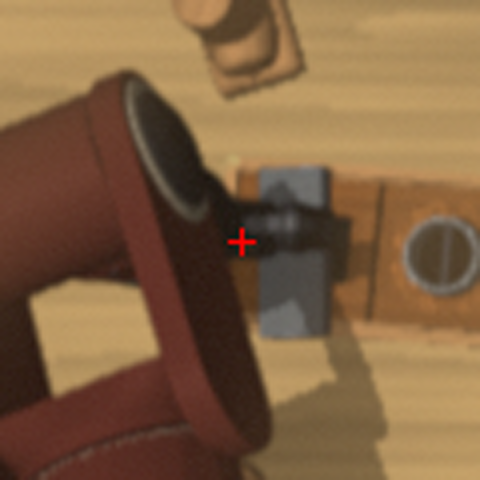

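View pics/side1.png

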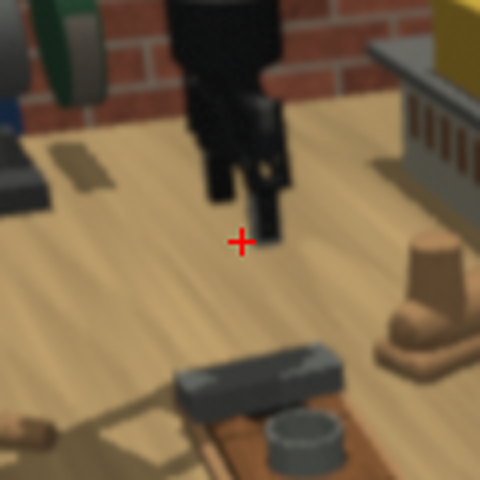

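```bash
python3 -m handwheel '[{"dx":-0.002,"dy":0.002,"dz":0.06,"ax":0,"ay":0,"az":0},{"dx":-0.002,"dy":0.002,"dz":0.1,"ax":0,"ay":0,"az":0},{"dx":-0.002,"dy":0.002,"dz":0.12,"ax":0,"ay":0,"az":0},{"dx":-0.002,"dy":0.002,"dz":0.12,"ax":0,"ay":0,"az":0},{"dx":-0.002,"dy":0.002,"dz":0.12,"ax":0,"ay":0,"az":0}]'; python3 go.py .5455 .317 .031 92
```

```text
time: 2.08
tool_pos: [0.5476, 0.3185, 0.0331]
tool_rot: [0.001, 0.694, 0.72, 0.002]
contact_force: [0.6, 0.8, -0.4]
gripper_width: 1.002
t 2.08 pos [0.5476 0.3185 0.0331] jaw 92.05 F [ 0.6  0.8 -0.4] w 1.002 q6 -1.2
shift [-0.0014 -0.0022  0.0021] turn [ 0.0035 -0.0013  0.0009] deg 0.2
```

```bash
python3 -m handwheel '[{"dx":0,"dy":0,"dz":0,"ax":0,"ay":0,"az":0},{"dx":0,"dy":0,"dz":0,"ax":0,"ay":0,"az":0},{"dx":0,"dy":0,"dz":0,"ax":0,"ay":0,"az":0},{"dx":0,"dy":0,"dz":0,"ax":0,"ay":0,"az":0},{"dx":0,"dy":0,"dz":0,"ax":0,"ay":0,"az":0}]' 255;python3 go.py .5455 .317 .031 92
```

```text
time: 2.7
tool_pos: [0.5473, 0.318, 0.0323]
tool_rot: [0.0, 0.695, 0.719, 0.001]
contact_force: [-0.4, 0.2, 6.1]
gripper_width: 0.51
t 2.7 pos [0.5473 0.318  0.0323] jaw 92.01 F [-0.4  0.2  6.1] w 0.51 q6 -1.2
shift [-0.0009 -0.0019  0.0013] turn [ 0.0023 -0.0011  0.0001] deg 0.1
```

```bash
python3 -m handwheel '[{"dx":0,"dy":0,"dz":0,"ax":0,"ay":0,"az":0},{"dx":0,"dy":0,"dz":-0.02,"ax":0,"ay":0,"az":0},{"dx":0,"dy":0,"dz":-0.07,"ax":0,"ay":0,"az":0},{"dx":0,"dy":0,"dz":-0.1,"ax":0,"ay":0,"az":0},{"dx":0,"dy":0,"dz":-0.1,"ax":0,"ay":0,"az":0}]';python3 go.py .501 -.364 .132 98.9
python3 - <<'E'
from ov import *
from plant import manip
f=manip.grab_frame("side"); np.savez("pics/side2.npz",**f); cv2.imwrite("pics/side2.png",f["image"])
E
```

```text
time: 3.32
tool_pos: [0.548, 0.3182, 0.1344]
tool_rot: [0.001, 0.695, 0.719, 0.003]
contact_force: [0.4, 0.3, -3.1]
gripper_width: 0.516
t 3.33 pos [0.548  0.3182 0.1344] jaw 92.02 F [ 0.4  0.3 -3.1] w 0.516 q6 -1.2
shift [-6.801e-01 -7.100e-02  5.000e-04] turn [ 0.0059 -0.0018 -0.1202] deg 6.9
```

View pics/side2.png

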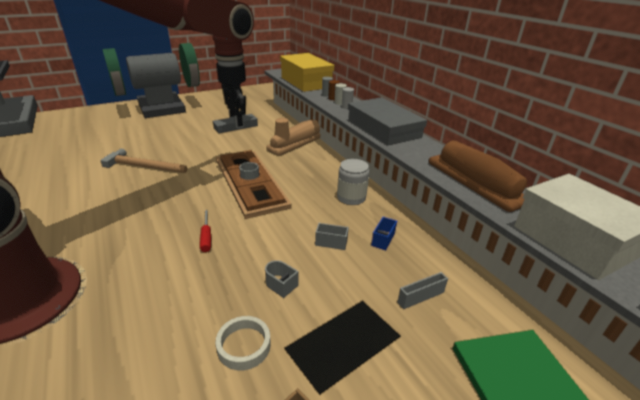

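```bash
python3 -m handwheel '[{"dx":-0.05,"dy":0,"dz":-0.02,"ax":0,"ay":0,"az":0},{"dx":-0.11,"dy":-0.01,"dz":-0.02,"ax":0,"ay":0,"az":-0.02},{"dx":-0.17,"dy":-0.02,"dz":-0.02,"ax":0,"ay":0,"az":-0.04},{"dx":-0.23,"dy":-0.03,"dz":-0.02,"ax":0,"ay":0,"az":-0.06},{"dx":-0.29,"dy":-0.035,"dz":-0.02,"ax":0,"ay":0,"az":-0.08}]';python3 -m handwheel '[{"dx":-0.06,"dy":0,"dz":0,"ax":0,"ay":0,"az":0},{"dx":-0.12,"dy":0,"dz":0,"ax":0,"ay":0,"az":0},{"dx":-0.18,"dy":-0.01,"dz":0,"ax":0,"ay":0,"az":-0.02},{"dx":-0.24,"dy":-0.01,"dz":0,"ax":0,"ay":0,"az":-0.04},{"dx":-0.29,"dy":-0.01,"dz":0,"ax":0,"ay":0,"az":-0.04}]'; python3 go.py .501 -.364 .11 98.9
```

```text
time: 4.0
tool_pos: [0.5189, 0.0248, 0.1476]
tool_rot: [-0.002, 0.665, 0.747, -0.002]
contact_force: [1.2, 0.8, -3.1]
gripper_width: 0.509
time: 4.62
tool_pos: [0.543, -0.2642, 0.1474]
tool_rot: [-0.003, 0.651, 0.759, -0.0]
contact_force: [1.0, -0.6, -3.3]
gripper_width: 0.512
t 4.62 pos [ 0.543  -0.2642  0.1474] jaw 98.83 F [ 1.  -0.6 -3.3] w 0.512 q6 -2.3
shift [-0.0923 -0.0567  0.0373] turn [-0.0039 -0.0035 -0.0012] deg 0.3
```

```bash
python3 -m handwheel '[{"dx":-0.045,"dy":-0.028,"dz":0,"ax":0,"ay":0,"az":0},{"dx":-0.08,"dy":-0.05,"dz":0.037,"ax":0,"ay":0,"az":0},{"dx":-0.09,"dy":-0.055,"dz":0.08,"ax":0,"ay":0,"az":0},{"dx":-0.09,"dy":-0.055,"dz":0.1,"ax":0,"ay":0,"az":0},{"dx":-0.09,"dy":-0.055,"dz":0.1,"ax":0,"ay":0,"az":0}]'; python3 go.py .501 -.364 .0105 98.9
```

```text
time: 5.25
tool_pos: [0.5027, -0.3578, 0.0472]
tool_rot: [-0.004, 0.65, 0.76, 0.0]
contact_force: [0.4, -0.3, -1.9]
gripper_width: 0.511
t 5.25 pos [ 0.5027 -0.3578  0.0472] jaw 98.92 F [ 0.4 -0.3 -1.9] w 0.511 q6 -2.47
shift [-0.006  -0.0025  0.0367] turn [-0.0042 -0.0057  0.0003] deg 0.4
```

```bash
python3 -m handwheel '[{"dx":-0.005,"dy":-0.002,"dz":0.02,"ax":0,"ay":0,"az":0},{"dx":-0.005,"dy":-0.002,"dz":0.03,"ax":0,"ay":0,"az":0},{"dx":-0.005,"dy":-0.002,"dz":0.034,"ax":0,"ay":0,"az":0},{"dx":-0.005,"dy":-0.002,"dz":0.036,"ax":0,"ay":0,"az":0},{"dx":-0.005,"dy":-0.002,"dz":0.036,"ax":0,"ay":0,"az":0}]'; python3 go.py .501 -.364 .0105 98.9
```

```text
time: 5.88
tool_pos: [0.5035, -0.3656, 0.0151]
tool_rot: [0.0, 0.65, 0.76, -0.0]
contact_force: [-0.0, 0.5, -3.9]
gripper_width: 0.51
t 5.88 pos [ 0.5035 -0.3656  0.0151] jaw 98.9 F [-0.   0.5 -3.9] w 0.51 q6 -2.47
shift [ 0.002  -0.0023  0.0046] turn [ 0.0004  0.0005 -0.    ] deg 0.0
```

```bash
python3 -m handwheel '[{"dx":0,"dy":0,"dz":0.001,"ax":0,"ay":0,"az":0},{"dx":0,"dy":0,"dz":0.002,"ax":0,"ay":0,"az":0},{"dx":0,"dy":0,"dz":0.003,"ax":0,"ay":0,"az":0},{"dx":0,"dy":0,"dz":0.004,"ax":0,"ay":0,"az":0}]'; python3 go.py .501 -.364 .0105 98.9
```

```text
time: 6.38
tool_pos: [0.5032, -0.3655, 0.0107]
tool_rot: [0.0, 0.65, 0.76, -0.0]
contact_force: [0.2, -0.3, -3.8]
gripper_width: 0.51
t 6.38 pos [ 0.5032 -0.3655  0.0107] jaw 98.89 F [ 0.2 -0.3 -3.8] w 0.51 q6 -2.47
shift [ 0.0018 -0.002   0.0002] turn [-0.      0.     -0.0001] deg 0.0
```

```bash
python3 -m handwheel '[{"dx":0,"dy":0,"dz":0.001,"ax":0,"ay":0,"az":0},{"dx":0,"dy":0,"dz":0.001,"ax":0,"ay":0,"az":0}]'; python3 -m handwheel '[{"dx":0,"dy":0,"dz":0.001,"ax":0,"ay":0,"az":0},{"dx":0,"dy":0,"dz":0.001,"ax":0,"ay":0,"az":0}]'
```

```text
time: 6.62
tool_pos: [0.5034, -0.3656, 0.0103]
tool_rot: [0.0, 0.65, 0.76, 0.0]
contact_force: [-2.6, 1.9, 1.6]
gripper_width: 0.508
time: 6.88
tool_pos: [0.5036, -0.3658, 0.0104]
tool_rot: [0.0, 0.65, 0.76, -0.0]
contact_force: [-4.5, 2.5, 6.9]
gripper_width: 0.509
```

Contact felt; release and rise straight, then look.

```bash
python3 -m handwheel '[{"dx":0,"dy":0,"dz":0,"ax":0,"ay":0,"az":0},{"dx":0,"dy":0,"dz":0,"ax":0,"ay":0,"az":0},{"dx":0,"dy":0,"dz":0,"ax":0,"ay":0,"az":0},{"dx":0,"dy":0,"dz":0,"ax":0,"ay":0,"az":0}]' 0; python3 -m handwheel '[{"dx":0,"dy":0,"dz":-0.03,"ax":0,"ay":0,"az":0},{"dx":0,"dy":0,"dz":-0.09,"ax":0,"ay":0,"az":0},{"dx":0,"dy":0,"dz":-0.12,"ax":0,"ay":0,"az":0},{"dx":0,"dy":0,"dz":-0.12,"ax":0,"ay":0,"az":0}]'
python3 - <<'E'
from ov import *
from plant import manip
f=manip.grab_frame("side"); np.savez("pics/side3.npz",**f); cv2.imwrite("pics/side3.png",f["image"])
E
python3 go.py .462 -.199 .13 26.1
```

```text
time: 7.38
tool_pos: [0.5033, -0.3655, 0.0087]
tool_rot: [0.0, 0.65, 0.76, -0.0]
contact_force: [-0.1, -0.6, -0.3]
gripper_width: 0.996
time: 7.88
tool_pos: [0.5051, -0.3671, 0.1328]
tool_rot: [0.004, 0.65, 0.76, -0.0]
contact_force: [-0.9, -0.1, -0.6]
gripper_width: 1.002
t 7.92 pos [ 0.5039 -0.366   0.13  ] jaw 98.89 F [ 1.  -0.8 -0.6] w 0.999 q6 -2.47
shift [ 0.1715 -0.0155 -0.0004] turn [2.7000e-03 7.0000e-04 1.2705e+00] deg 72.8
```

View pics/side3.png

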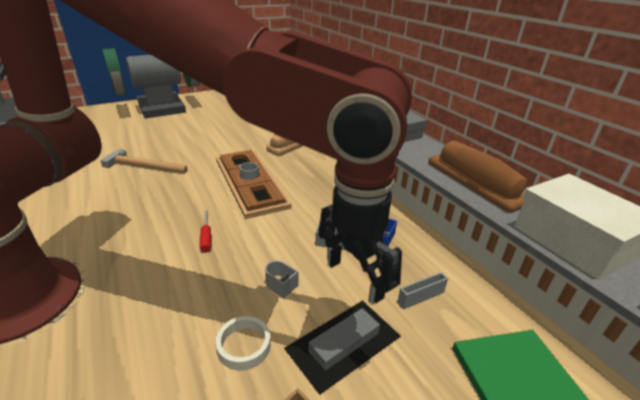

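```bash
python3 -m handwheel '[{"dx":0.06,"dy":-0.005,"dz":0,"ax":0,"ay":0,"az":0.18},{"dx":0.1,"dy":-0.01,"dz":0,"ax":0,"ay":0,"az":0.36},{"dx":0.14,"dy":-0.015,"dz":0,"ax":0,"ay":0,"az":0.54},{"dx":0.175,"dy":-0.02,"dz":0,"ax":0,"ay":0,"az":0.72},{"dx":0.177,"dy":-0.02,"dz":0,"ax":0,"ay":0,"az":0.9}]'; python3 -m handwheel '[{"dx":0,"dy":0,"dz":0,"ax":0,"ay":0,"az":0.18},{"dx":0,"dy":0,"dz":0,"ax":0,"ay":0,"az":0.37},{"dx":0,"dy":0,"dz":0,"ax":0,"ay":0,"az":0.37},{"dx":0,"dy":0,"dz":0,"ax":0,"ay":0,"az":0.37}]'; python3 go.py .4595 -.1937 .018 26.1
```

```text
time: 8.55
tool_pos: [0.454, -0.1909, 0.1257]
tool_rot: [-0.002, 0.917, 0.4, -0.001]
contact_force: [-0.3, -0.4, 0.0]
gripper_width: 0.999
time: 9.05
tool_pos: [0.4555, -0.1933, 0.1274]
tool_rot: [-0.001, 0.974, 0.227, -0.001]
contact_force: [0.6, 0.1, 0.8]
gripper_width: 1.0
t 9.05 pos [ 0.4555 -0.1933  0.1274] jaw 26.27 F [0.6 0.1 0.8] w 1.0 q6 -1.01
shift [0.0036 0.0023 0.1094] turn [-0.002   0.0012  0.003 ] deg 0.2
```

```bash
python3 -m handwheel '[{"dx":0.003,"dy":0.002,"dz":0.05,"ax":0,"ay":0,"az":0},{"dx":0.003,"dy":0.002,"dz":0.08,"ax":0,"ay":0,"az":0},{"dx":0.003,"dy":0.002,"dz":0.1,"ax":0,"ay":0,"az":0},{"dx":0.003,"dy":0.002,"dz":0.109,"ax":0,"ay":0,"az":0},{"dx":0.003,"dy":0.002,"dz":0.109,"ax":0,"ay":0,"az":0}]'; python3 go.py .4595 -.1937 .018 26.1
```

```text
time: 9.68
tool_pos: [0.4593, -0.194, 0.0193]
tool_rot: [-0.0, 0.974, 0.226, -0.0]
contact_force: [-0.4, 0.3, 0.2]
gripper_width: 0.998
t 9.68 pos [ 0.4593 -0.194   0.0193] jaw 26.17 F [-0.4  0.3  0.2] w 0.998 q6 -1.01
shift [ 0.0003 -0.0002  0.0013] turn [-0.0011  0.0007  0.0012] deg 0.1
```

```bash
python3 -m handwheel '[{"dx":0,"dy":0,"dz":0,"ax":0,"ay":0,"az":0},{"dx":0,"dy":0,"dz":0,"ax":0,"ay":0,"az":0},{"dx":0,"dy":0,"dz":0,"ax":0,"ay":0,"az":0},{"dx":0,"dy":0,"dz":0,"ax":0,"ay":0,"az":0},{"dx":0,"dy":0,"dz":0,"ax":0,"ay":0,"az":0}]' 255;python3 go.py .4595 -.1937 .018 26.1
python3 - <<'E'
from ov import *
from plant import manip
f=manip.grab_frame("side"); np.savez("pics/side4.npz",**f); cv2.imwrite("pics/side4.png",cv2.resize(f["image"][180:380,180:440],None,fx=3,fy=3,interpolation=cv2.INTER_CUBIC))
E
```

```text
time: 10.3
tool_pos: [0.4609, -0.1948, 0.0212]
tool_rot: [0.001, 0.974, 0.226, 0.001]
contact_force: [-0.0, -0.0, 5.2]
gripper_width: 0.499
t 10.3 pos [ 0.4609 -0.1948  0.0212] jaw 26.13 F [-0.  -0.   5.2] w 0.499 q6 -1.0
shift [-0.0007 -0.0016  0.0032] turn [ 0.0023 -0.0015  0.0006] deg 0.2
```

View pics/side4.png

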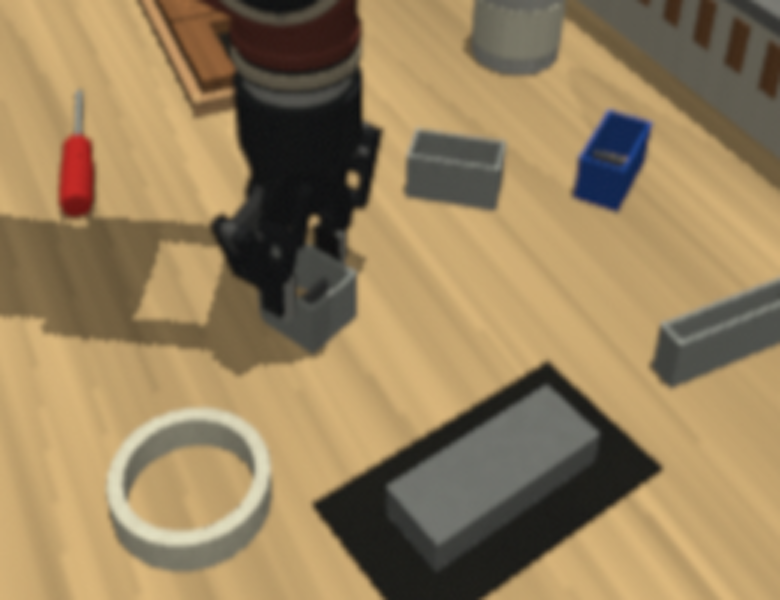

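```bash
python3 -m handwheel '[{"dx":0,"dy":0,"dz":-0.02,"ax":0,"ay":0,"az":0},{"dx":0,"dy":0,"dz":-0.07,"ax":0,"ay":0,"az":0},{"dx":0,"dy":0,"dz":-0.1,"ax":0,"ay":0,"az":0},{"dx":0,"dy":0,"dz":-0.1,"ax":0,"ay":0,"az":0}]'
python3 - <<'E'
from plant import manip
from ov import *
f=manip.grab_frame("top"); np.savez("pics/top5.npz",**f)
cv2.imwrite("pics/top5.png",cv2.resize(f["image"][190:260,165:300],None,fx=5.9,fy=5.9,interpolation=cv2.INTER_CUBIC))
f=manip.grab_frame("side"); np.savez("pics/side5.npz",**f)
cv2.imwrite("pics/side5.png",f["image"])
E
```

```text
time: 10.85
tool_pos: [0.4611, -0.195, 0.122]
tool_rot: [0.002, 0.974, 0.226, 0.002]
contact_force: [0.9, -1.6, -2.5]
gripper_width: 0.502
```

View pics/top5.png

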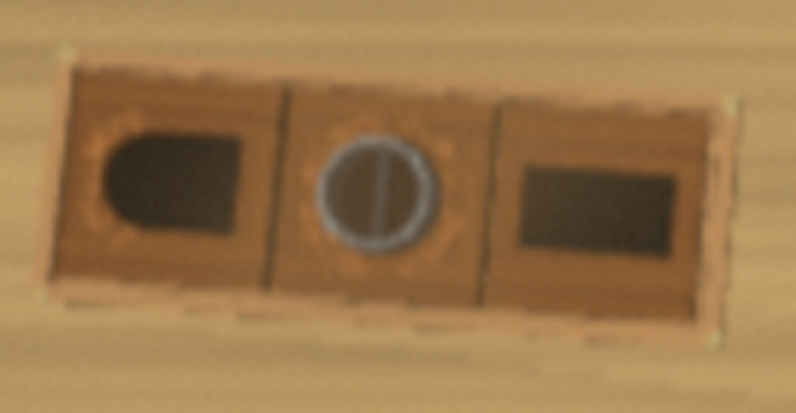

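View pics/side5.png

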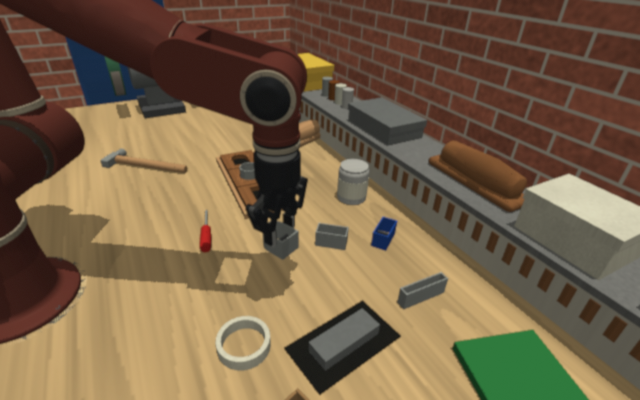

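Run:
```python
from ov import *
f=load("pics/top5.npz")
T=(.5434,.2124,-4);a=np.radians(T[2]);yd=np.array([-np.sin(a),np.cos(a)]);cc=np.array(T[:2])
g=cv2.cvtColor(f["image"],cv2.COLOR_BGR2GRAY).astype(float)
S=8
for nm,s,c in(("heel",Dsh(.0025),cc+.104*yd),("obl",rect(.041,.075),cc-.104*yd)):
    pr=proj(f,place(s,*c,T[2],.026)); u0,v0=(pr.min(0)-4).astype(int);u1,v1=(pr.max(0)+5).astype(int)
    im=cv2.resize(g[v0:v1,u0:u1],None,fx=S,fy=S,interpolation=cv2.INTER_CUBIC)
    lo,hi=np.percentile(im,10),np.percentile(im,85); print(nm,lo,hi)
    m=(im<(lo+hi)/2).astype(np.uint8); n,l,st,ce=cv2.connectedComponentsWithStats(m); k=1+st[1:,4].argmax()
    # rays of contour onto z=.026
    ct=max(cv2.findContours((l==k).astype(np.uint8),0,1)[0],key=len)[:,0,:]
    w=np.array([ray(f,(x+.5)/S-.5+u0,(y+.5)/S-.5+v0,.026)[:2] for x,y in ct])
    M=cv2.moments(((w-c)*1e5).astype(np.float32).reshape(-1,1,2)); cen=c+np.array([M['m10'],M['m01']])/M['m00']*1e-5
    q=place(s,*c,T[2],.026)[:,:2]; M2=cv2.moments(((q-c)*1e5).astype(np.float32).reshape(-1,1,2)); cen2=c+np.array([M2['m10'],M2['m01']])/M2['m00']*1e-5
    print(nm,"area mm2",abs(M['m00'])/1e4,abs(M2['m00'])/1e4,"shift mm",(cen-cen2)*1e3,cv2.minAreaRect((w*1e3).astype(np.float32)))
```

```text
heel 46.032913617789745 101.99898542836308
heel area mm2 2855.596977178737 3022.680125811752 shift mm [-1.35705398  1.72072915] ((549.0831298828125, 317.4158630371094), (65.79969024658203, 48.69319152832031), 86.94025421142578)
obl 53.629601744189856 101.80356923528015
obl area mm2 2928.31450705535 3075.0000063271464 shift mm [-1.13554365  0.44892535] ((535.0335693359375, 109.564453125), (74.85877990722656, 41.437767028808594), 86.43062591552734)
```

Run:
```python
from ov import *
G=(0,255,0);Rr=(0,0,255);Y=(0,255,255)
T=(.54205,.2135,-3.8);a=np.radians(T[2]);yd=np.array([-np.sin(a),np.cos(a)]);cc=np.array(T[:2])
b=np.radians(26.1); tcp=np.array([.4611,-.195]); hc=tcp+.0066*np.array([-np.sin(b),np.cos(b)])
m=np.radians(8.9); 
it=[(rect(.124,.336),*T,.016,G),(circ(.027),*T,.052,G),(rect(.041,.075),*(cc-.104*yd),T[2],.026,Y),(Dsh(.0025),*(cc+.104*yd),T[2],.026,Y),
(Dsh(),*hc,26.1,.122-.020+.04,G),(Dsh(),*hc,26.1,.122-.020,Rr),(rect(.12,.045),.5016,-.3655,8.9,.029,G),(rect(.12,.045),.5016,-.3655,8.9,.004,Rr)]
f=load("pics/side5.npz"); draw(f,it,(220,420,200,380),3.2,"pics/s5.png")
f=load("pics/side3.npz"); draw(f,it,(205,300,140,220),7,"pics/s3.png")
f=load("pics/top5.npz"); draw(f,it,(340,460,190,280),5,"pics/t5.png")
```

```text
(no output)
```

View pics/s5.png

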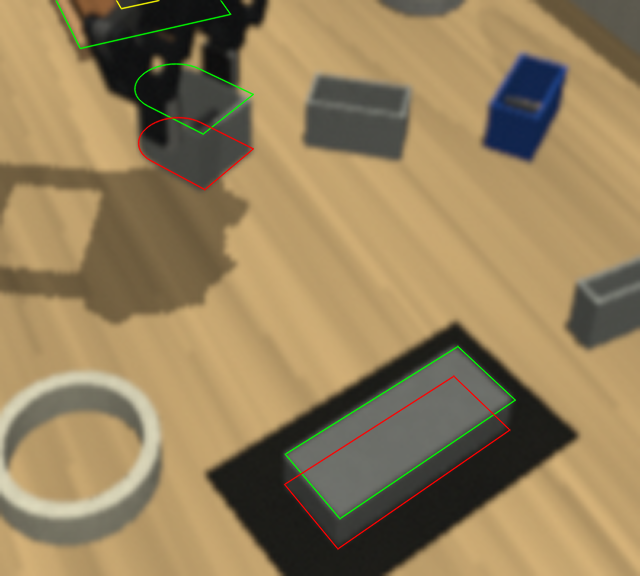

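View pics/s3.png

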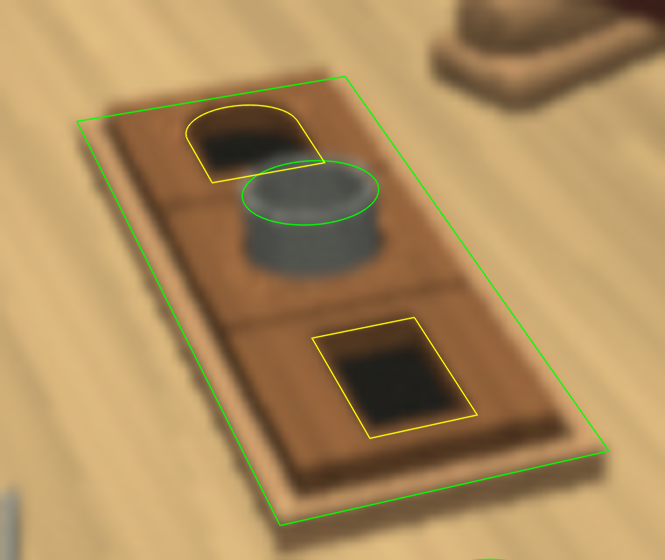

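View pics/t5.png

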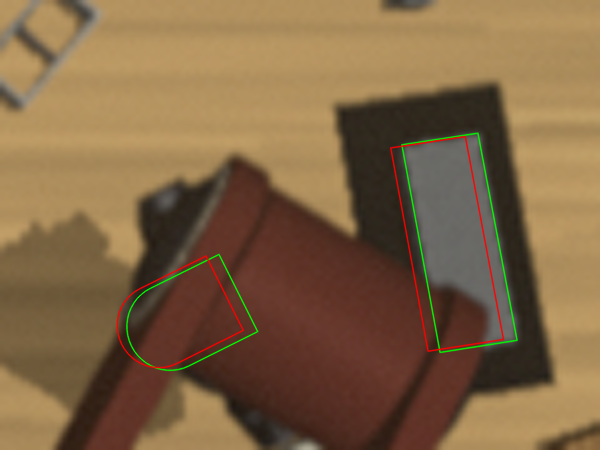

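```bash
python3 go.py .5494 .3104 .13 -3.9
```

```text
t 10.95 pos [ 0.4588 -0.1936  0.1181] jaw 26.13 F [-0.4 -1.2 -3.2] w 0.504 q6 -1.0
shift [ 0.3033 -0.4126 -0.0115] turn [-0.0016  0.0017  0.5241] deg 30.0
```

```bash
python3 -m handwheel '[{"dx":0.033,"dy":-0.045,"dz":-0.01,"ax":0,"ay":0,"az":0.06},{"dx":0.066,"dy":-0.09,"dz":-0.01,"ax":0,"ay":0,"az":0.12},{"dx":0.1,"dy":-0.136,"dz":-0.01,"ax":0,"ay":0,"az":0.2},{"dx":0.133,"dy":-0.181,"dz":-0.01,"ax":0,"ay":0,"az":0.3},{"dx":0.166,"dy":-0.226,"dz":-0.01,"ax":0,"ay":0,"az":0.4}]'; python3 go.py .5494 .3104 .13 -3.9
```

```text
time: 11.58
tool_pos: [0.5075, 0.0836, 0.1266]
tool_rot: [0.0, 1.0, 0.026, -0.002]
contact_force: [0.7, 0.2, -2.1]
gripper_width: 0.505
t 11.57 pos [0.5075 0.0836 0.1266] jaw 3.02 F [ 0.7  0.2 -2.1] w 0.505 q6 -0.03
shift [ 0.0538 -0.2243 -0.0037] turn [0.0003 0.0048 0.1208] deg 6.9
```

```bash
python3 -m handwheel '[{"dx":0.014,"dy":-0.058,"dz":0,"ax":0,"ay":0,"az":0.06},{"dx":0.028,"dy":-0.116,"dz":0,"ax":0,"ay":0,"az":0.12},{"dx":0.042,"dy":-0.174,"dz":0,"ax":0,"ay":0,"az":0.12},{"dx":0.053,"dy":-0.222,"dz":0,"ax":0,"ay":0,"az":0.12},{"dx":0.053,"dy":-0.222,"dz":0,"ax":0,"ay":0,"az":0.12}]'; python3 go.py .5494 .3104 .06 -3.9
```

```text
time: 12.2
tool_pos: [0.5479, 0.3088, 0.126]
tool_rot: [0.001, 1.0, -0.03, -0.002]
contact_force: [-0.0, -0.7, -2.6]
gripper_width: 0.504
t 12.2 pos [0.5479 0.3088 0.126 ] jaw -3.43 F [-0.  -0.7 -2.6] w 0.504 q6 0.45
shift [ 0.0017 -0.0018  0.066 ] turn [0.0018 0.0048 0.0082] deg 0.6
```

```bash
python3 -m handwheel '[{"dx":0.001,"dy":-0.001,"dz":0.04,"ax":0,"ay":0,"az":0.008},{"dx":0.001,"dy":-0.001,"dz":0.066,"ax":0,"ay":0,"az":0.008},{"dx":0.001,"dy":-0.001,"dz":0.066,"ax":0,"ay":0,"az":0.008},{"dx":0.001,"dy":-0.001,"dz":0.066,"ax":0,"ay":0,"az":0.008}]'; python3 go.py .5494 .3104 .06 -3.9
python3 - <<'E'
from plant import manip
from ov import *
f=manip.grab_frame("side"); np.savez("pics/side6.npz",**f)
G=(0,255,0);Y=(0,255,255)
s=manip.state();p=s["tool_pos"];print(p)
a=np.radians(-3.8);h=p[:2]+.0066*np.array([-np.sin(a),np.cos(a)])
draw(f,[(Dsh(),*h,-3.8,p[2]-.02,G),(Dsh(),*h,-3.8,p[2]+.02,G),(Dsh(.0025),.5498,.317,-3.8,.026,Y)],(195,300,120,220),6,"pics/s6.png")
E
```

```text
time: 12.7
tool_pos: [0.5508, 0.3068, 0.0636]
tool_rot: [0.0, 0.999, -0.036, -0.0]
contact_force: [0.7, -0.1, -2.6]
gripper_width: 0.508
t 12.7 pos [0.5508 0.3068 0.0636] jaw -4.16 F [ 0.7 -0.1 -2.6] w 0.508 q6 0.46
shift [-0.0016 -0.0035  0.0036] turn [ 0.0003  0.0004 -0.0045] deg 0.3
[0.55148119 0.30721219 0.06472627]
```

View pics/s6.png

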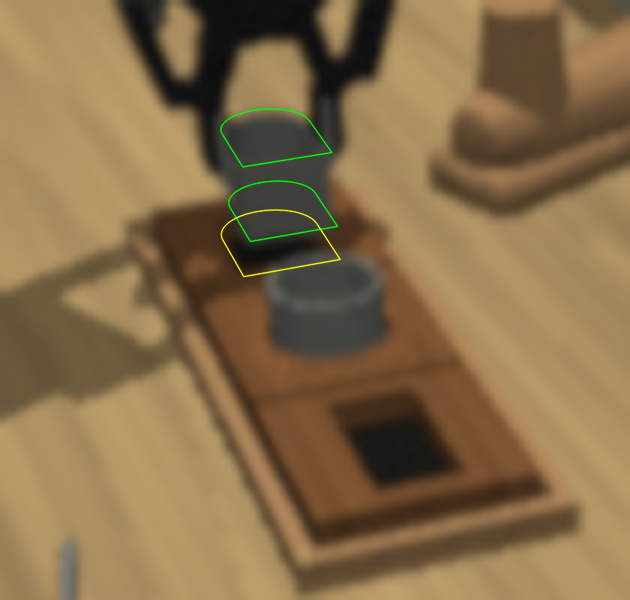

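```bash
python3 -m handwheel '[{"dx":-0.001,"dy":-0.003,"dz":0,"ax":0,"ay":0,"az":-0.003},{"dx":-0.001,"dy":-0.003,"dz":0.006,"ax":0,"ay":0,"az":-0.003},{"dx":-0.001,"dy":-0.003,"dz":0.008,"ax":0,"ay":0,"az":-0.003},{"dx":-0.001,"dy":-0.003,"dz":0.008,"ax":0,"ay":0,"az":-0.003},{"dx":-0.001,"dy":-0.003,"dz":0.008,"ax":0,"ay":0,"az":-0.003}]'; python3 go.py .5494 .3104 .032 -3.9
```

```text
time: 13.38
tool_pos: [0.55, 0.3104, 0.0558]
tool_rot: [0.0, 0.999, -0.034, -0.0]
contact_force: [0.3, 0.3, -2.4]
gripper_width: 0.502
t 13.38 pos [0.55   0.3104 0.0558] jaw -3.95 F [ 0.3  0.3 -2.4] w 0.502 q6 0.47
shift [-0.0006  0.0001  0.0238] turn [ 0.      0.     -0.0009] deg 0.1
```

Go down gently, ~3 mm per row, watching force.

```bash
python3 -m handwheel '[{"dx":-0.0005,"dy":0,"dz":0.004,"ax":0,"ay":0,"az":0},{"dx":-0.0005,"dy":0,"dz":0.008,"ax":0,"ay":0,"az":0},{"dx":-0.0005,"dy":0,"dz":0.012,"ax":0,"ay":0,"az":0},{"dx":-0.0005,"dy":0,"dz":0.012,"ax":0,"ay":0,"az":0}]'; python3 go.py .5494 .3104 .032 -3.9
```

```text
time: 13.88
tool_pos: [0.5496, 0.3106, 0.0438]
tool_rot: [-0.0, 0.999, -0.034, 0.0]
contact_force: [-0.3, 1.1, -1.8]
gripper_width: 0.498
t 13.88 pos [0.5496 0.3106 0.0438] jaw -3.94 F [-0.3  1.1 -1.8] w 0.498 q6 0.47
shift [-0.0002  0.0002  0.0118] turn [-0.0001 -0.0004 -0.0007] deg 0.0
```

```bash
python3 -m handwheel '[{"dx":0,"dy":0,"dz":0.003,"ax":0,"ay":0,"az":0},{"dx":0,"dy":0,"dz":0.006,"ax":0,"ay":0,"az":0},{"dx":0,"dy":0,"dz":0.008,"ax":0,"ay":0,"az":0},{"dx":0,"dy":0,"dz":0.008,"ax":0,"ay":0,"az":0}]'; python3 go.py .5494 .3104 .032 -3.9
```

```text
time: 14.38
tool_pos: [0.5494, 0.3105, 0.0353]
tool_rot: [-0.0, 0.999, -0.034, -0.0]
contact_force: [0.6, 1.9, -3.2]
gripper_width: 0.501
t 14.38 pos [0.5494 0.3105 0.0353] jaw -3.95 F [ 0.6  1.9 -3.2] w 0.501 q6 0.47
shift [0.     0.0001 0.0033] turn [-0.0001  0.0003 -0.0009] deg 0.1
```

```bash
python3 -m handwheel '[{"dx":0,"dy":0,"dz":0.002,"ax":0,"ay":0,"az":0},{"dx":0,"dy":0,"dz":0.003,"ax":0,"ay":0,"az":0},{"dx":0,"dy":0,"dz":0.004,"ax":0,"ay":0,"az":0},{"dx":0,"dy":0,"dz":0.004,"ax":0,"ay":0,"az":0}]'; python3 go.py .5494 .3104 .032 -3.9
```

```text
time: 14.88
tool_pos: [0.5497, 0.3106, 0.0332]
tool_rot: [0.0, 0.999, -0.034, -0.0]
contact_force: [-3.9, -0.1, 6.5]
gripper_width: 0.502
t 14.88 pos [0.5497 0.3106 0.0332] jaw -3.95 F [-3.9 -0.1  6.5] w 0.502 q6 0.47
shift [-0.0003  0.0002  0.0012] turn [ 0.0001  0.0003 -0.0009] deg 0.1
```

```bash
python3 -m handwheel '[{"dx":0,"dy":0,"dz":-0.001,"ax":0,"ay":0,"az":0},{"dx":0,"dy":0,"dz":-0.001,"ax":0,"ay":0,"az":0},{"dx":0,"dy":0,"dz":-0.001,"ax":0,"ay":0,"az":0},{"dx":0,"dy":0,"dz":-0.001,"ax":0,"ay":0,"az":0}]' 0; python3 -m handwheel '[{"dx":0,"dy":0,"dz":-0.02,"ax":0,"ay":0,"az":0},{"dx":0,"dy":0,"dz":-0.06,"ax":0,"ay":0,"az":0},{"dx":0,"dy":0,"dz":-0.1,"ax":0,"ay":0,"az":0},{"dx":0,"dy":0,"dz":-0.1,"ax":0,"ay":0,"az":0}]'
python3 - <<'E'
from plant import manip
from ov import *
G=(0,255,0);Y=(0,255,255)
for n,b in(("side",(195,300,120,220)),("top",(165,300,180,260))):
    f=manip.grab_frame(n); np.savez(f"pics/{n}7.npz",**f)
    draw(f,[(Dsh(),.5498,.317,-3.8,.052,G)],b,5.9,f"pics/{n}7.png")
    if n=="side":
        P=cloud(f); q=P[120:220,195:300].reshape(-1,3); 
        a=np.radians(-3.8); d=(q[:,:2]-[.5498,.317])@np.array([[np.cos(a),-np.sin(a)],[np.sin(a),np.cos(a)]])
        k=(abs(d[:,0])<.026)&(abs(d[:,1])<.035)&(q[:,2]<.08); print(np.percentile(q[k,2],[50,90,95,99]))
E
```

```text
time: 15.38
tool_pos: [0.5495, 0.3103, 0.0326]
tool_rot: [0.0, 0.999, -0.035, -0.0]
contact_force: [1.0, 0.6, 0.1]
gripper_width: 0.999
time: 15.88
tool_pos: [0.5528, 0.3119, 0.1397]
tool_rot: [-0.002, 0.999, -0.034, 0.005]
contact_force: [-0.8, -0.5, 0.5]
gripper_width: 1.003
[0.04197783 0.05362674 0.0548923  0.05567124]
```

View pics/side7.png

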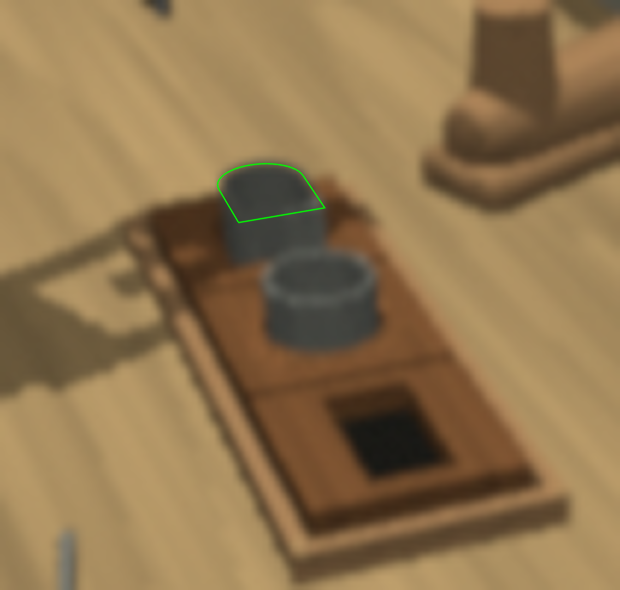

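View pics/top7.png

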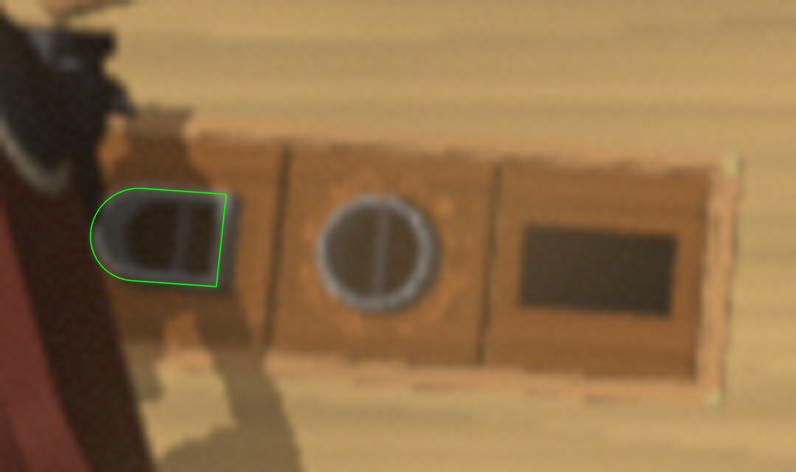

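```bash
python3 go.py .6141 -.1229 .13 50.5
```

```text
t 15.97 pos [0.55   0.3107 0.1345] jaw -3.95 F [0.  0.4 0.3] w 1.0 q6 0.47
shift [0.0938 0.4282 0.0042] turn [ 1.000e-04 -2.500e-03 -9.503e-01] deg 54.4
```

```bash
python3 -m handwheel '[{"dx":0.012,"dy":0.055,"dz":0,"ax":0,"ay":0,"az":-0.12},{"dx":0.024,"dy":0.11,"dz":0,"ax":0,"ay":0,"az":-0.24},{"dx":0.036,"dy":0.165,"dz":0,"ax":0,"ay":0,"az":-0.36},{"dx":0.048,"dy":0.22,"dz":0,"ax":0,"ay":0,"az":-0.48},{"dx":0.06,"dy":0.275,"dz":0,"ax":0,"ay":0,"az":-0.6}]'; python3 go.py .6141 -.1229 .13 50.5
```

```text
time: 16.6
tool_pos: [0.5893, 0.0303, 0.1312]
tool_rot: [-0.0, 0.964, 0.264, -0.001]
contact_force: [0.6, -0.6, -0.0]
gripper_width: 1.005
t 16.6 pos [0.5893 0.0303 0.1312] jaw 30.66 F [ 0.6 -0.6 -0. ] w 1.005 q6 -0.61
shift [-0.0568  0.1444  0.0011] turn [-0.0019  0.002  -0.3463] deg 19.8
```

```bash
python3 -m handwheel '[{"dx":-0.02,"dy":0.05,"dz":0,"ax":0,"ay":0,"az":-0.15},{"dx":-0.04,"dy":0.1,"dz":0,"ax":0,"ay":0,"az":-0.3},{"dx":-0.056,"dy":0.141,"dz":0,"ax":0,"ay":0,"az":-0.346},{"dx":-0.056,"dy":0.141,"dz":0,"ax":0,"ay":0,"az":-0.346},{"dx":-0.056,"dy":0.141,"dz":0,"ax":0,"ay":0,"az":-0.346}]'; python3 go.py .6141 -.1229 .02 50.5
```

```text
time: 17.23
tool_pos: [0.6126, -0.1174, 0.1314]
tool_rot: [-0.001, 0.906, 0.424, -0.001]
contact_force: [0.8, -0.1, 0.4]
gripper_width: 0.999
t 17.23 pos [ 0.6126 -0.1174  0.1314] jaw 50.22 F [ 0.8 -0.1  0.4] w 0.999 q6 -1.19
shift [-0.0032  0.005   0.1114] turn [-0.0026  0.0006 -0.0049] deg 0.3
```

```bash
python3 -m handwheel '[{"dx":-0.002,"dy":0.003,"dz":0.04,"ax":0,"ay":0,"az":-0.004},{"dx":-0.002,"dy":0.003,"dz":0.06,"ax":0,"ay":0,"az":-0.004},{"dx":-0.002,"dy":0.003,"dz":0.06,"ax":0,"ay":0,"az":-0.004},{"dx":-0.002,"dy":0.003,"dz":0.06,"ax":0,"ay":0,"az":-0.004}]'; python3 go.py .6141 -.1229 .02 50.5
```

```text
time: 17.73
tool_pos: [0.6152, -0.121, 0.0738]
tool_rot: [0.0, 0.904, 0.427, 0.0]
contact_force: [0.9, 0.7, -0.0]
gripper_width: 1.001
t 17.73 pos [ 0.6152 -0.121   0.0738] jaw 50.51 F [ 0.9  0.7 -0. ] w 1.001 q6 -1.19
shift [-0.0022  0.0003  0.0538] turn [ 0.0012 -0.0005  0.0002] deg 0.1
```

```bash
python3 -m handwheel '[{"dx":-0.001,"dy":0,"dz":0.03,"ax":0,"ay":0,"az":0},{"dx":-0.001,"dy":0,"dz":0.048,"ax":0,"ay":0,"az":0},{"dx":-0.001,"dy":0,"dz":0.053,"ax":0,"ay":0,"az":0},{"dx":-0.001,"dy":0,"dz":0.053,"ax":0,"ay":0,"az":0},{"dx":-0.001,"dy":0,"dz":0.053,"ax":0,"ay":0,"az":0}]'; python3 go.py .6141 -.1229 .02 50.5
```

```text
time: 18.35
tool_pos: [0.6148, -0.1224, 0.0209]
tool_rot: [0.001, 0.905, 0.426, 0.001]
contact_force: [0.2, -0.0, 0.4]
gripper_width: 1.001
t 18.35 pos [ 0.6148 -0.1224  0.0209] jaw 50.48 F [ 0.2 -0.   0.4] w 1.001 q6 -1.2
shift [-0.0008 -0.0002  0.0009] turn [ 0.0018 -0.0007 -0.0004] deg 0.1
```

```bash
python3 -m handwheel '[{"dx":0,"dy":0,"dz":0,"ax":0,"ay":0,"az":0},{"dx":0,"dy":0,"dz":0,"ax":0,"ay":0,"az":0},{"dx":0,"dy":0,"dz":0,"ax":0,"ay":0,"az":0},{"dx":0,"dy":0,"dz":0,"ax":0,"ay":0,"az":0},{"dx":0,"dy":0,"dz":0,"ax":0,"ay":0,"az":0}]' 255;python3 go.py .6141 -.1229 .02 50.5;  python3 - <<'E'
from ov import *
from plant import manip
f=manip.grab_frame("side"); s=manip.state(); np.savez("pics/side8.npz",**f)
draw(f,[(rect(.036,.07),.6141,-.1229,50.5,.04,(0,255,0)),(rect(.036,.07),.6141,-.1229,50.5,.0,(0,0,255))],(260,440,170,310),4,"pics/side8.png"); print(s["tool_pos"],proj(f,s["tool_pos"]))
E
```

```text
time: 18.98
tool_pos: [0.6143, -0.1223, 0.0203]
tool_rot: [0.0, 0.905, 0.426, 0.0]
contact_force: [-0.5, -0.4, 3.3]
gripper_width: 0.405
t 18.98 pos [ 0.6143 -0.1223  0.0203] jaw 50.48 F [-0.5 -0.4  3.3] w 0.405 q6 -1.2
shift [-0.0006  0.0002  0.0003] turn [ 0.0009 -0.0003 -0.0004] deg 0.1
[ 0.61434394 -0.12232598  0.02032577] [[330.64827434 236.11672322]]
```

View pics/side8.png

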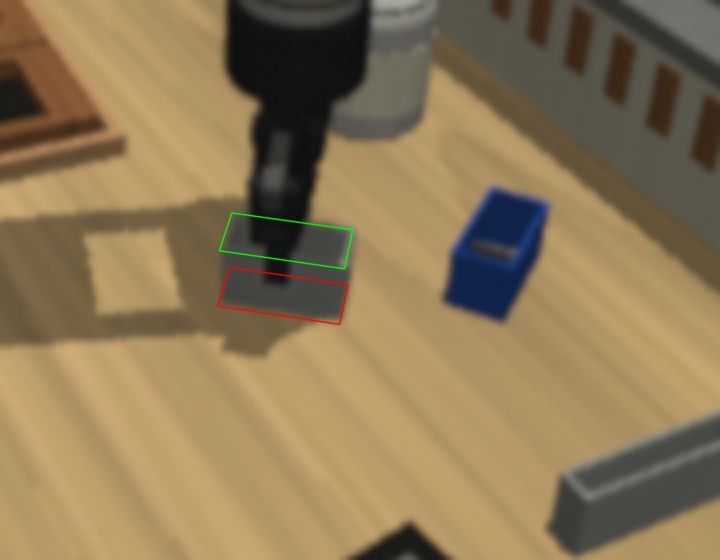

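```bash
python3 -m handwheel '[{"dx":0,"dy":0,"dz":-0.02,"ax":0,"ay":0,"az":0},{"dx":0,"dy":0,"dz":-0.07,"ax":0,"ay":0,"az":0},{"dx":0,"dy":0,"dz":-0.11,"ax":0,"ay":0,"az":0},{"dx":0,"dy":0,"dz":-0.11,"ax":0,"ay":0,"az":0}]'; python3 go.py .5356 .1094 .13 -3.9
```

```text
time: 19.52
tool_pos: [0.6166, -0.123, 0.1352]
tool_rot: [0.003, 0.905, 0.426, 0.003]
contact_force: [0.3, -0.2, -2.5]
gripper_width: 0.406
t 19.52 pos [ 0.6166 -0.123   0.1352] jaw 50.48 F [ 0.3 -0.2 -2.5] w 0.406 q6 -1.2
shift [ 0.1277 -0.2104  0.0039] turn [ 0.0061 -0.007   0.9491] deg 54.4
```

```bash
python3 -m handwheel '[{"dx":0.026,"dy":-0.042,"dz":0,"ax":0,"ay":0,"az":0.17},{"dx":0.052,"dy":-0.084,"dz":0,"ax":0,"ay":0,"az":0.34},{"dx":0.078,"dy":-0.126,"dz":0,"ax":0,"ay":0,"az":0.51},{"dx":0.104,"dy":-0.168,"dz":0,"ax":0,"ay":0,"az":0.68},{"dx":0.128,"dy":-0.21,"dz":0,"ax":0,"ay":0,"az":0.85}]'; python3 -m handwheel '[{"dx":0,"dy":0,"dz":0,"ax":0,"ay":0,"az":0.1},{"dx":0,"dy":0,"dz":0,"ax":0,"ay":0,"az":0.1},{"dx":0,"dy":0,"dz":0,"ax":0,"ay":0,"az":0.1}]'; python3 go.py .5356 .1094 .06 -3.9
```

```text
time: 20.15
tool_pos: [0.5311, 0.1115, 0.1276]
tool_rot: [0.0, 1.0, 0.013, -0.002]
contact_force: [0.6, 0.6, -1.7]
gripper_width: 0.408
time: 20.52
tool_pos: [0.5328, 0.1098, 0.1287]
tool_rot: [0.0, 0.999, -0.034, -0.001]
contact_force: [-0.2, -0.7, -2.6]
gripper_width: 0.404
t 20.52 pos [0.5328 0.1098 0.1287] jaw -3.91 F [-0.2 -0.7 -2.6] w 0.404 q6 0.13
shift [0.0029 0.0002 0.0687] turn [ 0.0003  0.0018 -0.0002] deg 0.1
```

```bash
python3 -m handwheel '[{"dx":0.002,"dy":0,"dz":0.04,"ax":0,"ay":0,"az":0},{"dx":0.002,"dy":0,"dz":0.065,"ax":0,"ay":0,"az":0},{"dx":0.002,"dy":0,"dz":0.073,"ax":0,"ay":0,"az":0},{"dx":0.002,"dy":0,"dz":0.073,"ax":0,"ay":0,"az":0},{"dx":0.002,"dy":0,"dz":0.073,"ax":0,"ay":0,"az":0}]'
python3 - <<'E'
from plant import manip
from ov import *
f=manip.grab_frame("side"); np.savez("pics/side9.npz",**f)
G=(0,255,0);Y=(0,255,255);s=manip.state();p=s["tool_pos"];print(p)
r=rect(.036,.07)
draw(f,[(r,*p[:2],-3.8,p[2]-.02,G),(r,*p[:2],-3.8,p[2]+.02,G),(rect(.041,.075),.5356,.1094,-3.8,.026,Y)],(195,300,120,220),6,"pics/s9.png")
E
python3 go.py .5356 .1094 .033 -3.9
```

```text
time: 21.15
tool_pos: [0.5366, 0.11, 0.0582]
tool_rot: [-0.0, 0.999, -0.035, 0.001]
contact_force: [0.1, 0.2, -3.1]
gripper_width: 0.41
[0.53660924 0.11002705 0.05836784]
t 21.2 pos [0.5366 0.11   0.0584] jaw -3.96 F [ 1.5  1.1 -2.4] w 0.403 q6 0.14
shift [-0.001   0.0007  0.0254] turn [-0.0004 -0.0027 -0.001 ] deg 0.2
```

View pics/s9.png

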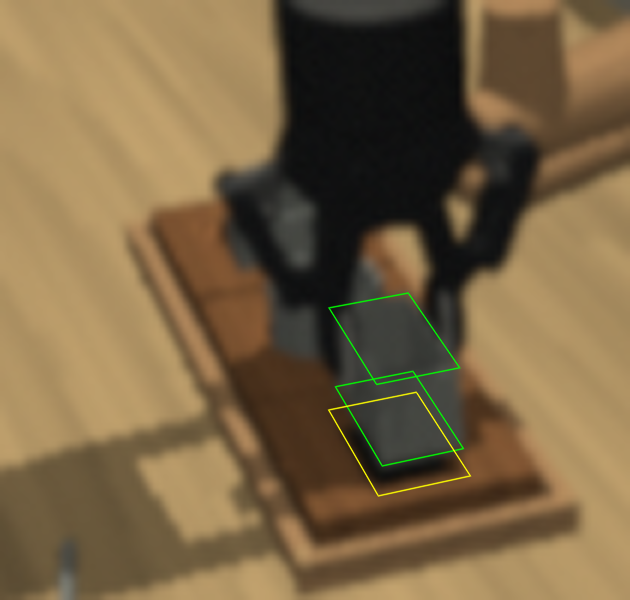

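```bash
python3 -m handwheel '[{"dx":-0.001,"dy":0,"dz":0.005,"ax":0,"ay":0,"az":0},{"dx":-0.001,"dy":0,"dz":0.009,"ax":0,"ay":0,"az":0},{"dx":-0.001,"dy":0,"dz":0.013,"ax":0,"ay":0,"az":0},{"dx":-0.001,"dy":0,"dz":0.014,"ax":0,"ay":0,"az":0}]'; python3 go.py .5356 .1094 .033 -3.9
```

```text
time: 21.7
tool_pos: [0.5348, 0.1106, 0.043]
tool_rot: [-0.0, 0.999, -0.034, 0.001]
contact_force: [-0.3, 1.4, -2.0]
gripper_width: 0.412
t 21.7 pos [0.5348 0.1106 0.043 ] jaw -3.95 F [-0.3  1.4 -2. ] w 0.412 q6 0.14
shift [0.0009 0.0012 0.01  ] turn [-0.001  -0.001  -0.0009] deg 0.1
```

```bash
python3 -m handwheel '[{"dx":0.0005,"dy":0.001,"dz":0.003,"ax":0,"ay":0,"az":0},{"dx":0.0005,"dy":0.001,"dz":0.006,"ax":0,"ay":0,"az":0},{"dx":0.0005,"dy":0.001,"dz":0.008,"ax":0,"ay":0,"az":0},{"dx":0.0005,"dy":0.001,"dz":0.008,"ax":0,"ay":0,"az":0}]'; python3 go.py .5356 .1094 .033 -3.9
```

```text
time: 22.2
tool_pos: [0.5352, 0.1105, 0.0348]
tool_rot: [-0.001, 0.999, -0.034, 0.001]
contact_force: [0.9, 5.8, -1.2]
gripper_width: 0.406
t 22.2 pos [0.5352 0.1105 0.0348] jaw -3.95 F [ 0.9  5.8 -1.2] w 0.406 q6 0.13
shift [0.0004 0.0011 0.0018] turn [-0.003  -0.0011 -0.0009] deg 0.2
```

```bash
python3 -m handwheel '[{"dx":0,"dy":-0.002,"dz":0,"ax":0,"ay":0,"az":0},{"dx":0,"dy":-0.002,"dz":0.002,"ax":0,"ay":0,"az":0},{"dx":0,"dy":-0.002,"dz":0.0035,"ax":0,"ay":0,"az":0},{"dx":0,"dy":-0.002,"dz":0.0045,"ax":0,"ay":0,"az":0}]'; python3 go.py .5356 .1094 .033 -3.9
```

```text
time: 22.7
tool_pos: [0.5348, 0.1107, 0.0322]
tool_rot: [0.0, 0.999, -0.034, -0.001]
contact_force: [-10.2, -2.0, 18.2]
gripper_width: 0.404
t 22.7 pos [0.5348 0.1107 0.0322] jaw -3.95 F [-10.2  -2.   18.2] w 0.404 q6 0.14
shift [ 0.0009  0.0012 -0.0008] turn [ 0.001   0.0023 -0.0009] deg 0.2
```

Floor contact at z 0.0322 (= 0.012 + 0.0203). Relax, release, rise, move aside.

```bash
python3 -m handwheel '[{"dx":0,"dy":0,"dz":-0.002,"ax":0,"ay":0,"az":0},{"dx":0,"dy":0,"dz":-0.002,"ax":0,"ay":0,"az":0}]'; python3 -m handwheel '[{"dx":0,"dy":0,"dz":0,"ax":0,"ay":0,"az":0},{"dx":0,"dy":0,"dz":0,"ax":0,"ay":0,"az":0},{"dx":0,"dy":0,"dz":0,"ax":0,"ay":0,"az":0},{"dx":0,"dy":0,"dz":0,"ax":0,"ay":0,"az":0}]' 0; python3 -m handwheel '[{"dx":0,"dy":0,"dz":-0.02,"ax":0,"ay":0,"az":0},{"dx":0,"dy":0,"dz":-0.06,"ax":0,"ay":0,"az":0},{"dx":0,"dy":0,"dz":-0.1,"ax":0,"ay":0,"az":0},{"dx":0,"dy":0,"dz":-0.15,"ax":0,"ay":0,"az":0}]';python3 -m handwheel '[{"dx":-0.05,"dy":0.03,"dz":0,"ax":0,"ay":0,"az":0},{"dx":-0.09,"dy":0.07,"dz":0,"ax":0,"ay":0,"az":0},{"dx":-0.13,"dy":0.11,"dz":0,"ax":0,"ay":0,"az":0},{"dx":-0.14,"dy":0.12,"dz":0,"ax":0,"ay":0,"az":0},{"dx":-0.14,"dy":0.12,"dz":0,"ax":0,"ay":0,"az":0}]'
python3 - <<'E'
from plant import manip
from ov import *
for n in("side","top"):
    f=manip.grab_frame(n); np.savez(f"pics/{n}10.npz",**f)
    b=dict(side=(195,300,125,225),top=(165,300,180,260))[n]
    draw(f,[],b,5.9,f"pics/{n}10.png"); cv2.imwrite(f"pics/{n}10f.png",f["image"])
    P=cloud(f).reshape(-1,3)
    for nm,c in(("heel",(.5495,.317)),("round",(.5425,.2134)),("obl",(.5353,.11))):
        a=np.radians(-3.9); d=(P[:,:2]-c)@np.array([[np.cos(a),-np.sin(a)],[np.sin(a),np.cos(a)]])
        for lab,k in(("-y",d[:,1]<-.008),("+y",d[:,1]>.008),("-x",d[:,0]<-.008),("+x",d[:,0]>.008)):
            m=k&(abs(d[:,0])<.026)&(abs(d[:,1])<.04)&(P[:,2]<.09); print(n,nm,lab,np.percentile(P[m,2],[93,97]).round(4))
E
```

```text
time: 22.95
tool_pos: [0.5351, 0.1108, 0.0323]
tool_rot: [0.0, 0.999, -0.035, 0.0]
contact_force: [-0.2, 0.2, 1.1]
gripper_width: 0.402
time: 23.45
tool_pos: [0.535, 0.1111, 0.0323]
tool_rot: [-0.0, 0.999, -0.034, 0.0]
contact_force: [0.8, -0.6, 1.0]
gripper_width: 1.0
time: 23.95
tool_pos: [0.5345, 0.1111, 0.1844]
tool_rot: [-0.0, 0.999, -0.034, -0.0]
contact_force: [0.9, 0.6, 0.2]
gripper_width: 0.996
time: 24.58
tool_pos: [0.3875, 0.0007, 0.1836]
tool_rot: [0.0, 0.999, -0.035, 0.002]
contact_force: [0.3, 0.4, 0.1]
gripper_width: 0.998
side heel -y [0.0539 0.0545]
side heel +y [0.0537 0.0549]
side heel -x [0.0532 0.0542]
side heel +x [0.0543 0.0556]
side round -y [0.0535 0.0544]
side round +y [0.0545 0.0552]
side round -x [0.0544 0.0551]
side round +x [0.0543 0.0551]
side obl -y [0.0534 0.0545]
side obl +y [0.0541 0.0548]
side obl -x [0.0539 0.0549]
side obl +x [0.0539 0.0546]
top heel -y [0.0527 0.0543]
top heel +y [0.0521 0.0539]
top heel -x [0.0531 0.0547]
top heel +x [0.0527 0.0551]
top round -y [0.0522 0.0538]
top round +y [0.0516 0.0536]
top round -x [0.0523 0.054 ]
top round +x [0.0515 0.053 ]
top obl -y [0.0524 0.0543]
top obl +y [0.0525 0.0542]
top obl -x [0.0538 0.0553]
top obl +x [0.0534 0.0546]
```

View pics/side10.png

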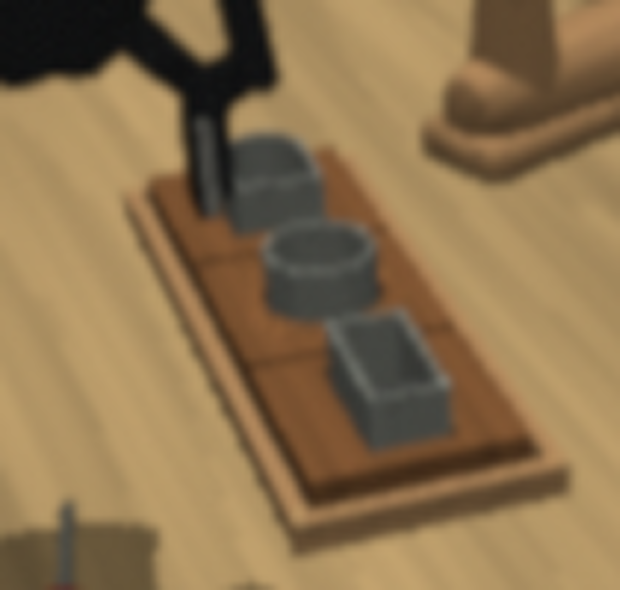

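View pics/top10f.png

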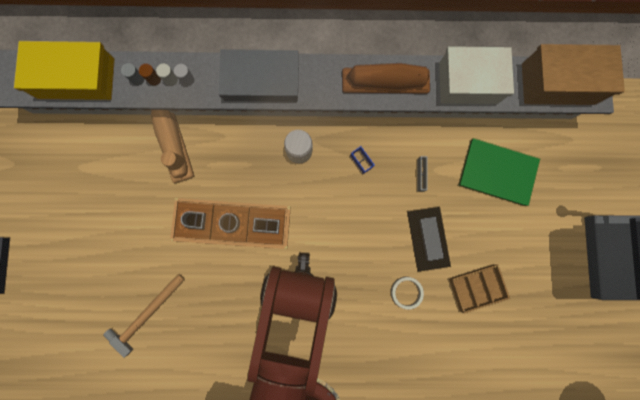

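View pics/top10.png

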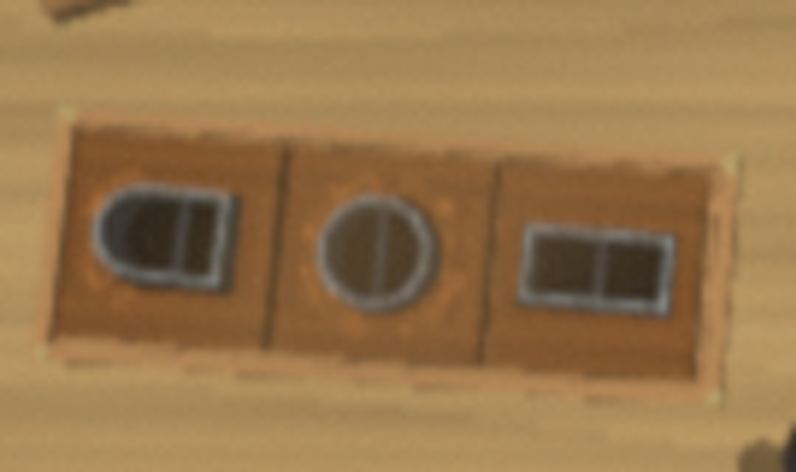

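```bash
python3 -c "
from plant import manip
print(manip.state()['contact_force']);print(manip.job_done())"
```

```text
[-0.37510439 -0.4577379   1.19213442]
the job is handed in; nothing more can be done
None
```

The job is done and handed in at about 25 s. I lifted the stone off the tray first and laid it flat on the mat. The D-shaped die and the wide rectangular die then went into their pockets, each lowered until it touched the pocket floor and released.

**Seating:** In both cameras the rims of the two dies are level with the already seated round die, within about 1.5 mm, and flat on all sides. The wrist height at floor contact also matched a fully seated die, about 12 mm for the underside. I did not add a separate push from above.

**Stone and surroundings:** The stone lies flat within the mat. The strap die, tin, round die and blue look-alike show no movement in the top picture. The gripper was clear of everything when I handed in.

**Disagreements:**
- The top and side cameras differed by about 1 mm on the tray position.
- The rectangular die brushed the -y wall of its pocket on the way in, at about 6 N sideways. I shifted the target 2 mm to clear it.
- The highest wrist force reported at the end of a move was about 21 N.

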